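Tighten the mould press

ROBOT

A 7-joint arm with a two-finger parallel gripper is mounted at the origin on the work surface. World frame = base frame: x ahead of the robot, y to its left, z up, the work surface at z = 0. Lengths are in m, angles in rad, forces in N, time in s.
With the tool pointing down it reaches from about 0.425 to 0.925 m from the base axis. Payload 6.8 kg.
Tool frame: the origin (TCP) lies on the centre line of the jaws, within the pads' length; the fingertips stand 11 mm ahead of it and the grasp point (between the pads) lies 8 mm behind it; z points along the fingers, y is the direction in which the jaws open and shut (so a half turn about z gives the same grasp; the last joint's range is limited). The gripper opens to 85 mm and grips with 20 to 120 N. Pads are 22 mm wide; open, the fingers measure 114 mm over their backs; the gripper's body (76 mm by 85 mm) begins 54 mm behind the grasp point. The pads swing forward as they close: fully open they stand 13 mm farther back than shut.
Start: joints at [-1.442, 0.477, 0.022, 1.555, -0.011, 1.109, -0.083], TCP at [0.158, 0.656, 0.242] pointing down, gripper open.
Joint ranges: [-2.96, 2.96], [-0.34, 2.1], [-1.41, 1.46], [0.24, 2.44], [-1.37, 4.51], [0.17, 1.92], [-2.96, 2.96]. Speed limits (rad/s): [2.39, 2.39, 3.14, 3.14, 3.14, 3.14, 3.14].

INTERFACE

Orientations are given as a rotation vector (axis times angle).
In Python, from bench import r gives the robot as it stands.
- The arm moves only by the tool send_rows, never from a script. Its argument "deltas" is a list of rows, each a list of 7 numbers: the opening, from 0 (shut) to 1 (fully open), then the shift along the tool's x, y, z as a fraction of full scale, then the turn, a rotation vector about the tool's x, y, z as a fraction of full scale. In form: [[hand, x, y, z, ax, ay, az], ...]. A call has 1 to 20 rows; each row is the pose to reach, as a shift and turn from the pose commanded when the call began, along the tool's axes at that moment, turning the shorter way round; what a row does not reach only later rows make up. Full scale, the value 1, is 150 mm for a shift and 180 degrees for a turn. A row lasts 1/12 s, in which the tool goes at most 41.7 mm and 7.16 degrees, less where a joint would pass 70% of its speed; a pose out of reach is approached as far as the arm can. A call with a number of a shift or a turn outside -1 to 1 is refused whole. A call with a gripper value outside its range is refused whole. The fingers move at their own pace and stop on an object; "squeeze" is the grip in N (left out, the last holds). Time passes only in rows, so rows that repeat a pose let the fingers close. It gives the time, the measured TCP pose, the force and the opening at its end, in the units of the state.
- r.get_obs(): the state, without advancing time (a new reading comes with each control period).
- r.grab_frame(name): name is "side" or "top"; returns a dict with "pixels" (384x512x3 uint8, red, green, blue), "camera_matrix" (3x3 intrinsics, pixels), "rvec" (rotation vector, rad) and "tvec" (3), from world to camera coordinates, as OpenCV has them. Camera axes: x right, y down, z forward; pixel columns grow to the right and rows downward; lengths in m; the calibration is good to about 2 mm. A picture is of the moment at which its call begins. There is no depth.
- r.hand_in(): hands the job in, once; it reports no verdict.
The state is a dict: "clock": time; "joints": joint angles; "qvel": joint speeds; "tau": joint torques, N m; "tcp_pos": TCP position; "orientation": TCP orientation; "contact_force": force on the tool from outside, world axes, zero at the start; "moment": the same for the moment, N m; "grip_width": finger opening in m.
Only numpy, scipy, OpenCV 4.12 (cv2) and the standard library are available. Lean on these libraries where they do the work, as an engineer would, in place of code of your own. Each camera call takes 0.05 s, during which the arm holds its last target. There are 200 camera calls.

TASK

Screw the mould press down on the plaster mould: push the wings of its red wing screw round with the fingertips, clockwise seen from above, stroke after stroke, until the screw comes to its stop. Do not pinch the wings, and leave the pots, tools and jar standing around where they are.

Things in the scene. Friction and masses are not known exactly. Their poses are not given: they have to be found in the camera images.
- press: mould press fixed to the table: grey base 150 x 130 mm, white plaster mould, over it a blue arm 36 mm wide, top 150 mm above the table, from 26 mm on the -x side to 70 mm on the +x side of the screw axis. Origin on the vertical screw axis at table height, z up. A steel column (18 mm diameter, top at 190 mm) stands 54 mm from the axis along the press's +x: the only part beside the wings.
- screw (a joint): turn of the red wing screw, rad; grows as it is turned clockwise seen from above (tightening). 9.5 is the hard stop, screw fully home, pad down on the mould's wooden pressure board. It starts somewhere between 0.4 and 3.5. It lowers by 5 mm a turn, needs about 0.04 N m to turn, and stays where it is left.
- wing_centre (a point): on the screw axis, half-way up the wing faces; 170 mm above the table when the screw is home, up to 7.5 mm higher before. Two upright wings stick out along its +x and -x, turning with it: each reaches 42 mm from the axis, 10 mm thick, from 12 mm below to 14 mm above this point, on a hub of 24 mm diameter. With the screw home the wings lie along the press's y axis.
- push_faces: red faces of the two wings, the ones to push for clockwise turning (the +y side of the wing on +x, the -y side of the wing on -x). Same axes as wing_centre; origin on the screw axis, 170 mm below wing_centre.
- back_faces: black faces of the two wings, opposite the red ones. Same origin and axes as push_faces. Pressing a red and a black face at once is pinching.
- jar_mid (a point): middle of a loose glaze jar with blue label, 50 mm diameter, 60 mm tall, near the press; leave it
- rib: loose flat wooden rib 90 x 45 x 8 mm near the press, origin under its centre; leave it
- cup_mid (a point): middle of a loose terracotta cup, 76 mm diameter, 85 mm tall; leave it
- bowl_mid (a point): a point 25 mm up in a loose white bowl, 120 mm diameter, 55 mm tall; leave it
- mug_mid (a point): middle of a loose blue mug, 72 mm diameter, 85 mm tall; leave it
- brush: loose brush lying on the table; leave it
- knife: loose spatula lying on the table; leave it
Not all that is in view belongs to the job. There is more than one size of the press; the one meant has the size given above.

How it is judged:
By the outcome, as a careful person would: the job done as asked, in the order asked, and still so for the second after the job is handed in, with the robot touching nothing.
It also fails if it takes over 58 s, if anything falls off the work surface, if the arm or the gripper's body presses on something with over 40 N, if the wrist force passes 120 N, or if a joint passes its speed limit or range.

## Working session

There is one attempt and no reset: what is moved stays moved. The work goes in short steps, Python scripts to look and compute and a tool call to move; the robot and the scene stay as the last step left them, time stands still between calls to the robot, and variables do not carry over. Pictures are saved under pics/ and viewed, about 8 in all and at most 12, crops included, and the job is handed in when it is done.

Besides the shell and the picture viewer there is one more tool, called after "Call:" as name(argument=value, ...) on one line, values as JSON. send_rows: Moves the arm, as the interface text tells. Shift numbers are shares of 150 mm and turn numbers shares of 180 degrees, none past 1 either way. Its arguments: {"type":"object","properties":{"deltas":{"type":"array","items":{"type":"array","items":{"type":"number"}}},"squeeze":{"type":"number"}},"required":["deltas"]}

```bash
mkdir -p pics; ls; python3 - <<'E'
from bench import r
import cv2,numpy as np,pickle
d={}
for n in("top","side"):
    f=r.grab_frame(n); d[n]=f; cv2.imwrite(f"pics/{n}0.png",cv2.resize(f["pixels"][:,:,::-1],(768,576),interpolation=cv2.INTER_CUBIC))
    R=cv2.Rodrigues(np.array(f["rvec"]))[0]; print(n,-R.T@np.array(f["tvec"]).ravel(),R.round(2).tolist(),np.array(f["camera_matrix"]).round(1).tolist())
pickle.dump(d,open("f0.pkl","wb"));print(r.get_obs())
E
```

```text
pics
top [0.4093166  0.05627386 1.46875126] [[-0.01, -1.0, 0.01], [-0.99, 0.01, -0.12], [0.12, -0.01, -0.99]] [[449.3, 0.0, 255.8], [0.0, 449.3, 196.1], [0.0, 0.0, 1.0]]
side [0.42545347 0.9655165  0.71047886] [[-0.99, -0.15, 0.01], [-0.09, 0.51, -0.86], [0.13, -0.85, -0.51]] [[424.0, 0.0, 260.6], [0.0, 424.0, 192.0], [0.0, 0.0, 1.0]]
{'clock': 0.1, 'joints': array([-1.44207366,  0.4777056 ,  0.02235799,  1.55635365, -0.01153363,
        1.10931111, -0.08309186]), 'qvel': array([ 0.00085594, -0.00167709,  0.00273098, -0.00228112, -0.00090931,
        0.00098433, -0.00159671]), 'tau': array([ 4.48106584e-03, -5.97753847e+01,  1.61356084e+00, -2.81951934e+01,
        1.27954641e-02,  5.01832488e-03,  8.04009233e-06]), 'tcp_pos': array([0.15825287, 0.65565077, 0.2414307 ]), 'orientation': array([-3.71120439e-01, -3.11949484e+00,  2.58675735e-03]), 'contact_force': array([-0.25702718, -0.14852243,  0.70789928]), 'moment': array([-0.00481486, -0.00151407,  0.00870831]), 'grip_width': 0.08542823097754923}
```

View pics/top0.png

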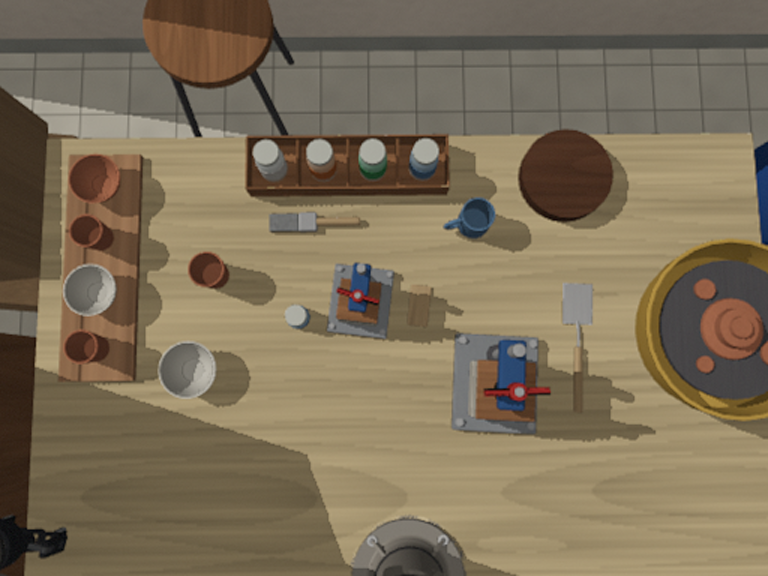

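View pics/side0.png

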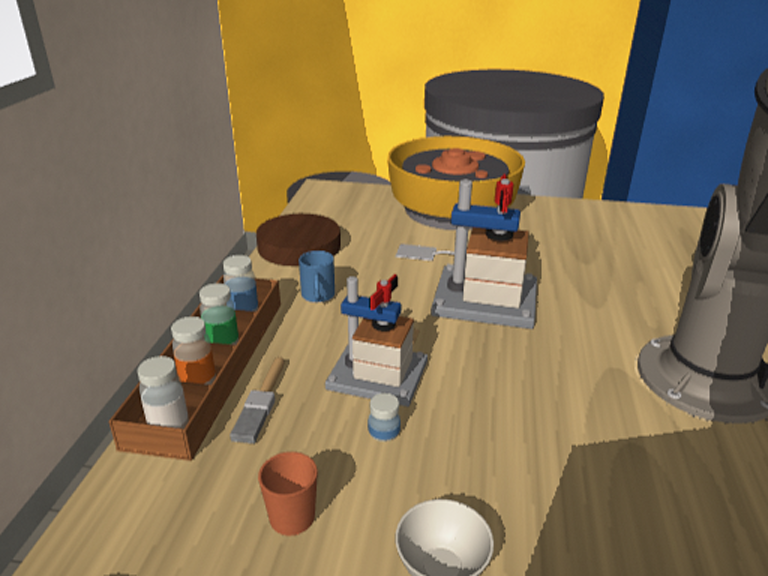

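The two presses are a small one at top (358,295) and side (383,330), and a large one at top (518,391) and side (500,250). The small base measures about 60x70 px at about 458 px/m, or 131x153 mm, which fits 150x130. The large one is about 185x215 mm. I'll confirm this in a crop.

```bash
python3 - <<'E'
import cv2,pickle,numpy as np
d=pickle.load(open("f0.pkl","rb"))
t=d["top"]["pixels"][165:235,205:275,::-1]; s=d["side"]["pixels"][175:275,210:290,::-1]
a=cv2.resize(t,(560,560),interpolation=cv2.INTER_CUBIC); 
b=cv2.resize(s,None,fx=5.6,fy=5.6,interpolation=cv2.INTER_CUBIC)[:,:240+208]
cv2.imwrite("pics/crop1.png",cv2.resize(np.hstack([a,b[:560]])[:, :],None,fx=.78,fy=.78))
E
```

```text
(no output)
```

View pics/crop1.png

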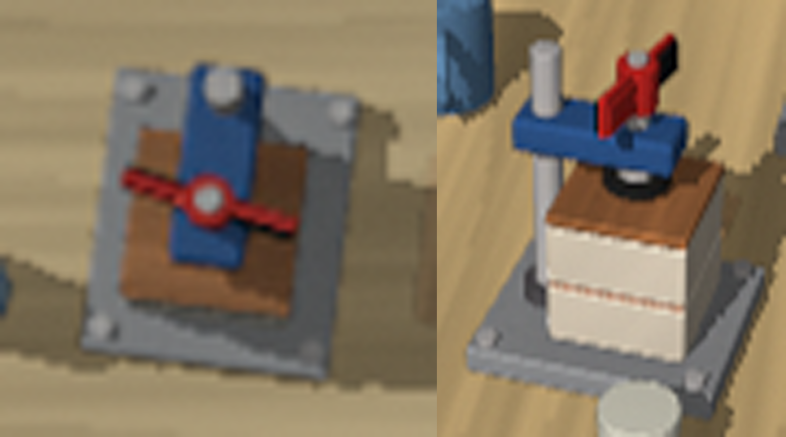

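```bash
cat > h.py <<'E'
import numpy as np,cv2,pickle
def cam(f): return cv2.Rodrigues(np.array(f["rvec"],float))[0],np.array(f["tvec"],float).ravel(),np.array(f["camera_matrix"])
def proj(f,P): return cv2.projectPoints(np.array(P,float).reshape(-1,3),np.array(f["rvec"],float),np.array(f["tvec"],float),np.array(f["camera_matrix"]),None)[0][:,0]
def atz(f,uv,z):
    R,t,K=cam(f);d=R.T@np.linalg.inv(K)@np.array([*uv,1.]);c=-R.T@t
    return c+d*(z-c[2])/d[2]
def tri(f,u,g,v):
    P=[K@np.c_[R,t] for R,t,K in(cam(f),cam(g))]
    X=cv2.triangulatePoints(P[0],P[1],np.array(u,float).reshape(2,1),np.array(v,float).reshape(2,1)).ravel();return X[:3]/X[3]
E
python3 - <<'E'
from h import *
d=pickle.load(open("f0.pkl","rb"));t,s=d["top"],d["side"]
c=lambda x,y:(x/6.24+205-.45,y/6.24+165-.45); e=lambda x,y:((x-437)/4.368+210-.4,y/4.368+175-.4)
print("axis",tri(t,c(209,198),s,e(638,60)),"col",tri(t,c(224,88),s,e(545,46)))
print("col190",atz(t,c(224,88),.19),atz(s,e(545,46),.19))
for z in(.17,.185,.19,.195):print(z,atz(t,c(209,198),z),atz(s,e(638,60),z))
for p in((127,180),(292,225)):print("wing",atz(t,c(*p),.188))
B=[atz(t,c(*p),.012) for p in((118,70),(357,97),(325,374),(83,347))];print("base",np.round(B,4).tolist(),np.mean(B,0),[np.linalg.norm(B[i]-B[i-1]).round(4) for i in range(4)])
for n,p in dict(jar=(297,315),rib=(420,305),mug=(476,217),cup=(208,268)).items(): print(n,atz(t,(p[0]/1.5,p[1]/1.5),.04))
E
```

```text
axis [0.56741313 0.09522586 0.19183307] col [0.6198703  0.08805552 0.19107004]
col190 [0.62004361 0.08808177 0.19      ] [0.62027432 0.08624732 0.19      ]
0.17 [0.57143217 0.09600717 0.17      ] [0.57184597 0.05878177 0.17      ]
0.185 [0.56955981 0.09554826 0.185     ] [0.56778311 0.08394653 0.185     ]
0.19 [0.56893569 0.0953953  0.19      ] [0.56642882 0.09233478 0.19      ]
0.195 [0.56831157 0.09524233 0.195     ] [0.56507454 0.10072304 0.195     ]
wing [0.5779736  0.13314061 0.188     ]
wing [0.55623546 0.05740267 0.188     ]
base [[0.6596, 0.1482, 0.012], [0.6438, 0.0226, 0.012], [0.4983, 0.0413, 0.012], [0.5139, 0.1669, 0.012]] [0.57889028 0.09475357 0.012     ] [np.float64(0.1469), np.float64(0.1266), np.float64(0.1467), np.float64(0.1266)]
jar [0.54504052 0.22798851 0.04      ]
rib [ 0.56337065 -0.03404653  0.04      ]
mug [ 0.75396793 -0.15928526  0.04      ]
cup [0.64838941 0.41883009 0.04      ]
```

The crop confirms it: the small press has a base of about 147x127 mm. Its axis is at about (0.567, 0.095) and its yaw about -7.4°. The wings lie at about 74°, so the screw is at about 3.37 with about 351° to go. The plan is to set the partly open jaws (about 40 mm) over the hub as a two-finger driver, one finger behind each red face, and turn the tool about the screw axis.

Call:
send_rows(deltas=[[0.47,-0.1,-0.08,-0.3,0,0,0],[0.47,-0.3,-0.25,-0.4,0,0,0],[0.47,-0.5,-0.43,-0.4,0,0,0],[0.47,-0.7,-0.6,-0.4,0,0,0],[0.47,-0.88,-0.75,-0.4,0,0,0],[0.47,-0.88,-0.75,-0.4,0,0,0]])

```text
clock: 0.6
tcp_pos: [0.2671, 0.5089, 0.3025]
orientation: [0.388, 3.114, -0.005]
contact_force: [1.1, -0.6, -0.5]
grip_width: 0.0402
```

Call:
send_rows(deltas=[[0.47,-0.2,-0.17,0,0,0,0],[0.47,-0.4,-0.34,0,0,0,0],[0.47,-0.6,-0.51,0,0,0,0],[0.47,-0.8,-0.68,0,0,0,0],[0.47,-0.88,-0.75,0,0,0,0],[0.47,-0.88,-0.75,0,0,0,0]])

```text
clock: 1.1
tcp_pos: [0.3654, 0.3711, 0.3023]
orientation: [0.383, 3.117, -0.002]
contact_force: [0.1, 0.0, 1.0]
grip_width: 0.0401
```

```bash
cat >> h.py <<'E'
def st():
    from bench import r
    from scipy.spatial.transform import Rotation as Ro
    o=r.get_obs();M=Ro.from_rotvec(o["orientation"]).as_matrix();p=o["tcp_pos"]
    print("t",o["clock"],"p",p.round(4),"jaw deg",np.degrees(np.arctan2(M[1,1],M[0,1])).round(1),"tilt",np.degrees(np.arccos(-M[2,2])).round(2),"q",o["joints"].round(2),"w",round(o["grip_width"],4),"F",o["contact_force"].round(1),"Mz",o["moment"].round(2))
    def to(tgt): print("shift frac",(M.T@(np.array(tgt)-p)/.15).round(3))
    return o,M,p,to
E
python3 -c "
from h import *
o,M,p,to=st();to([.567,.095,.30])"
```

```text
t 1.1 p [0.3654 0.3711 0.3023] jaw deg 76.0 tilt 0.1 q [-1.06  0.16  0.16  1.86 -0.03  1.12  0.44] w 0.0401 F [0.1 0.  1. ] Mz [ 0.02 -0.02 -0.04]
shift frac [-1.75  -1.46   0.019]
```

Call:
send_rows(deltas=[[0.47,-0.2,-0.17,0,0,0,0],[0.47,-0.4,-0.34,0,0,0,0],[0.47,-0.6,-0.51,0,0,0,0],[0.47,-0.8,-0.68,0,0,0,0],[0.47,-0.88,-0.73,0,0,0,0],[0.47,-0.88,-0.73,0,0,0,0]])

```text
clock: 1.6
tcp_pos: [0.467, 0.2351, 0.3022]
orientation: [0.38, 3.118, -0.001]
contact_force: [-1.4, 0.3, 0.4]
grip_width: 0.0403
```

Call:
send_rows(deltas=[[0.47,-0.2,-0.17,0,0,0,-0.03],[0.47,-0.4,-0.34,0,0,0,-0.07],[0.47,-0.6,-0.51,0,0,0,-0.1],[0.47,-0.8,-0.68,0,0,0,-0.14],[0.47,-0.87,-0.73,0,0,0,-0.18],[0.47,-0.87,-0.73,0,0,0,-0.22],[0.47,-0.87,-0.73,0,0,0,-0.26],[0.47,-0.87,-0.73,0,0,0,-0.3],[0.47,-0.87,-0.73,0,0,0,-0.34],[0.47,-0.87,-0.73,0,0,0,-0.38],[0.47,-0.87,-0.73,0,0,0,-0.42],[0.47,-0.87,-0.73,0,0,0,-0.43],[0.47,-0.87,-0.73,0,0,0,-0.43]])

```text
clock: 2.68
tcp_pos: [0.5655, 0.1036, 0.3018]
orientation: [1.667, -2.662, -0.002]
contact_force: [-0.9, 1.0, 0.7]
grip_width: 0.04
```

```bash
python3 - <<'E'
from h import *
from bench import r
o,M,p,to=st();to([.567,.095,.225])
a=[]
for n,(x,y) in dict(top=(200,150),side=(190,120)).items():
    f=r.grab_frame(n);a.append(cv2.resize(f["pixels"][y:y+150,x:x+100,::-1],(400,600),interpolation=cv2.INTER_CUBIC))
cv2.imwrite("pics/c2.png",np.hstack(a))
E
```

```text
t 2.6833 p [0.5655 0.1036 0.3018] jaw deg 154.1 tilt 0.07 q [-0.45  0.26  0.2   1.74 -0.06  1.15  2.45] w 0.04 F [-0.9  1.   0.7] Mz [ 0.01 -0.01 -0.06]
shift frac [ 0.047 -0.035  0.512]
```

View pics/c2.png

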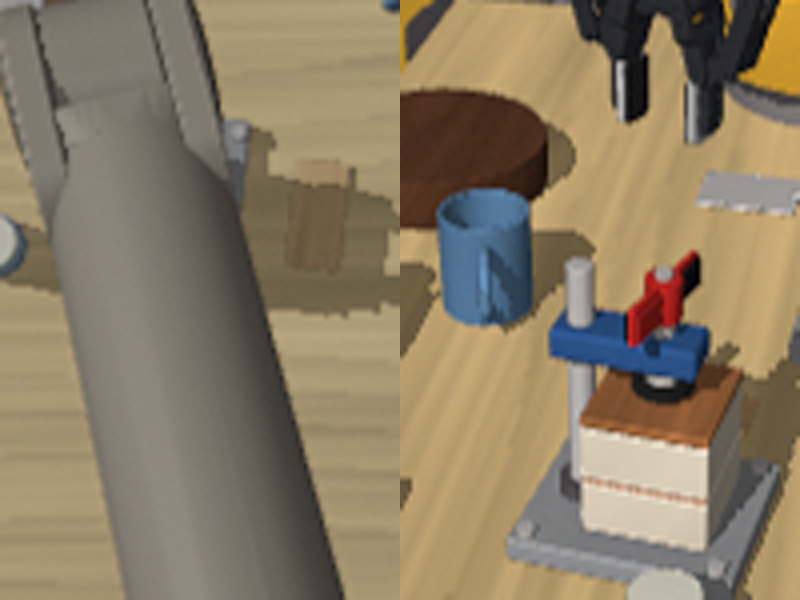

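The side view shows the fingertips above the press, straddling the axis at crop (625,115) and (700,137). The near wing's red face is towards the -x side, as expected. I'll centre the tool and go part-way down.

Call:
send_rows(deltas=[[0.47,0.05,-0.035,0.1,0,0,0],[0.47,0.05,-0.035,0.2,0,0,0],[0.47,0.05,-0.035,0.35,0,0,0],[0.47,0.05,-0.035,0.5,0,0,0],[0.47,0.05,-0.035,0.6,0,0,0],[0.47,0.05,-0.035,0.7,0,0,0],[0.47,0.05,-0.035,0.7,0,0,0]])

```text
clock: 3.37
tcp_pos: [0.5653, 0.0926, 0.1941]
orientation: [1.657, -2.663, -0.003]
contact_force: [-1.1, -0.6, -0.1]
grip_width: 0.0404
```

```bash
python3 - <<'E'
from h import *
from bench import r
o,M,p,to=st();to([.567,.095,.177])
f=r.grab_frame("side");x,y=210,140
im=cv2.resize(f["pixels"][y:y+90,x:x+90,::-1],(600,600),interpolation=cv2.INTER_CUBIC)
k=600/90
for s in(-1,1):
    for e in (-1,1):
        q=proj(f,p+M@[e*.011,s*.02,.011])[0];c=tuple(((q-[x,y]+.5)*k).astype(int));cv2.circle(im,c,4,(0,255,0),-1)
q=proj(f,[.567,.095,.192])[0];cv2.circle(im,tuple(((q-[x,y]+.5)*k).astype(int)),4,(255,255,0),-1)
cv2.imwrite("pics/c3.png",im)
E
```

```text
t 3.3667 p [0.5653 0.0926 0.1941] jaw deg 153.8 tilt 0.32 q [-0.42  0.37  0.19  1.86 -0.08  0.93  2.49] w 0.0404 F [-1.1 -0.6 -0.1] Mz [-0.06  0.07 -0.04]
shift frac [-0.02  -0.004  0.114]
```

View pics/c3.png

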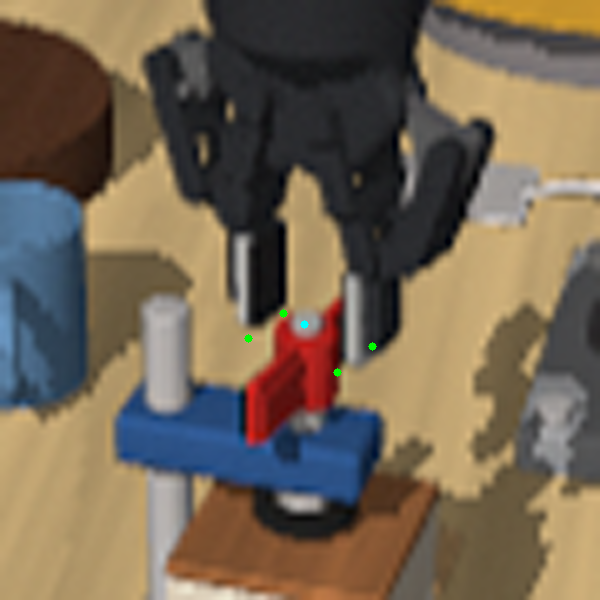

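The tips sit about 5 mm higher than TCP+11 because the jaws are part open. They are centred on the hub, and the linkage will stay above the column top. I'll lower fully and begin the first stroke.

Call:
send_rows(deltas=[[0.47,-0.02,0,0.05,0,0,0],[0.47,-0.02,0,0.1,0,0,0],[0.47,-0.02,0,0.135,0,0,0],[0.47,-0.02,0,0.135,0,0,0],[0.47,-0.02,0,0.135,0,0,0.03],[0.47,-0.02,0,0.135,0,0,0.06],[0.47,-0.02,0,0.135,0,0,0.09],[0.47,-0.02,0,0.135,0,0,0.12],[0.47,-0.02,0,0.135,0,0,0.15],[0.47,-0.02,0,0.135,0,0,0.18],[0.47,-0.02,0,0.135,0,0,0.21],[0.47,-0.02,0,0.135,0,0,0.24],[0.47,-0.02,0,0.135,0,0,0.27],[0.47,-0.02,0,0.135,0,0,0.3],[0.47,-0.02,0,0.135,0,0,0.33],[0.47,-0.02,0,0.135,0,0,0.36],[0.47,-0.02,0,0.135,0,0,0.39],[0.47,-0.02,0,0.135,0,0,0.42],[0.47,-0.02,0,0.135,0,0,0.42]])

```text
clock: 5.0
tcp_pos: [0.5683, 0.095, 0.177]
orientation: [-0.327, -3.124, -0.0]
contact_force: [-0.8, 0.3, 0.4]
grip_width: 0.0404
```

```bash
cat > v.py <<'E'
import sys
from h import *
from bench import r
o,M,p,to=st();to([.567,.095,.174])
f=r.grab_frame("side");x,y=210,140
cv2.imwrite(sys.argv[1],cv2.resize(f["pixels"][y:y+90,x:x+90,::-1],(600,600),interpolation=cv2.INTER_CUBIC))
E
python3 v.py pics/c4.png
```

```text
t 5.0 p [0.5683 0.095  0.177 ] jaw deg 78.1 tilt 0.04 q [-0.65  0.42  0.49  1.89 -0.25  0.9   1.32] w 0.0404 F [-0.8  0.3  0.4] Mz [ 0.07  0.14 -0.03]
shift frac [ 0.009 -0.002  0.02 ]
```

View pics/c4.png

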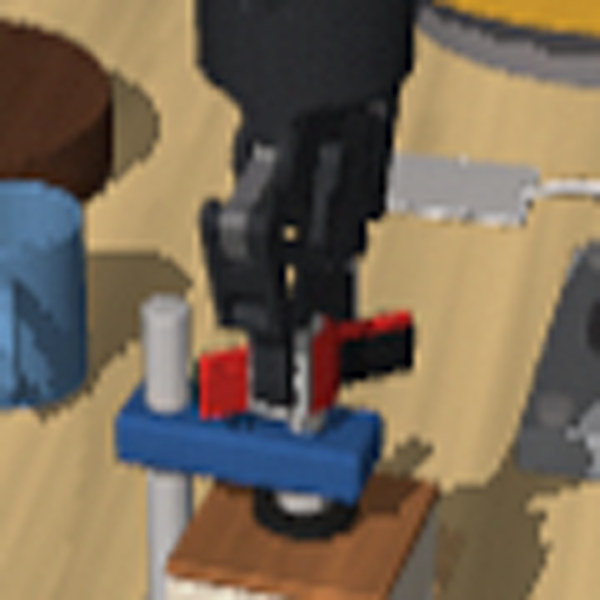

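The fingers are on the red faces (crop (225,380) and (325,370)) and the wings have turned. I'll continue the stroke.

Call:
send_rows(deltas=[[0.47,0.01,0,0.02,0,0,0.03],[0.47,0.01,0,0.02,0,0,0.06],[0.47,0.01,0,0.02,0,0,0.09],[0.47,0.01,0,0.02,0,0,0.12],[0.47,0.01,0,0.02,0,0,0.15],[0.47,0.01,0,0.02,0,0,0.18],[0.47,0.01,0,0.02,0,0,0.21],[0.47,0.01,0,0.02,0,0,0.24],[0.47,0.01,0,0.02,0,0,0.27],[0.47,0.01,0,0.02,0,0,0.3],[0.47,0.01,0,0.02,0,0,0.33],[0.47,0.01,0,0.02,0,0,0.36],[0.47,0.01,0,0.02,0,0,0.39],[0.47,0.01,0,0.02,0,0,0.42],[0.47,0.01,0,0.02,0,0,0.45],[0.47,0.01,0,0.02,0,0,0.48],[0.47,0.01,0,0.02,0,0,0.51],[0.47,0.01,0,0.02,0,0,0.54],[0.47,0.01,0,0.02,0,0,0.57],[0.47,0.01,0,0.02,0,0,0.57]])

```text
clock: 6.72
tcp_pos: [0.5675, 0.0953, 0.174]
orientation: [2.64, 1.702, 0.0]
contact_force: [-0.1, 0.3, -0.7]
grip_width: 0.04
```

```bash
python3 v.py pics/c5.png
```

```text
t 6.7167 p [0.5675 0.0953 0.174 ] jaw deg -24.4 tilt 0.02 q [-0.96  0.56  0.94  1.91 -0.55  0.96 -0.18] w 0.04 F [-0.1  0.3 -0.7] Mz [0.01 0.07 0.04]
shift frac [-0.003 -0.002  0.   ]
```

q3 is drifting towards its limit of 1.46, so I'll push 36° more, then lift, swing back and start a new stroke.

Call:
send_rows(deltas=[[0.47,0,0,0,0,0,0.03],[0.47,0,0,0,0,0,0.06],[0.47,0,0,0,0,0,0.09],[0.47,0,0,0,0,0,0.12],[0.47,0,0,0,0,0,0.15],[0.47,0,0,0,0,0,0.18],[0.47,0,0,0,0,0,0.2],[0.47,0,0,0,0,0,0.2],[0.47,0,0,0,0,0,0.16],[0.47,0,0,-0.1,0,0,0.14],[0.47,0,0,-0.2,0,0,0.14],[0.47,0,0,-0.3,0,0,0.14],[0.47,0,0,-0.3,0,0,0.14]])

```text
clock: 7.85
tcp_pos: [0.569, 0.0945, 0.2218]
orientation: [2.945, 1.092, 0.007]
contact_force: [1.1, -0.5, 0.2]
grip_width: 0.0398
```

```bash
python3 v.py pics/c6.png
```

```text
t 7.85 p [0.569  0.0945 0.2218] jaw deg -49.3 tilt 0.26 q [-1.06  0.56  1.12  1.87 -0.58  1.08 -0.58] w 0.0398 F [ 1.1 -0.5  0.2] Mz [-0.03 -0.07 -0.02]
shift frac [-0.01  -0.012  0.319]
```

View pics/c6.png

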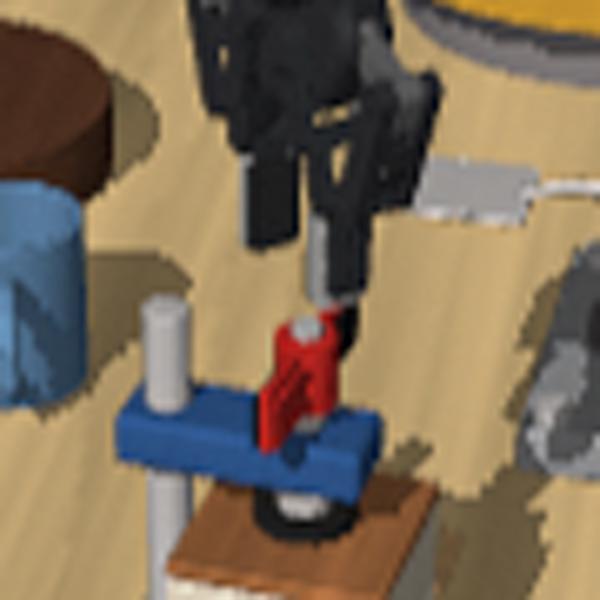

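The lift is clean, the hub is standing free and the near wing tip is at (268,445), so the wings are at about 79° and about 176° remains. I'll swing back about 193° above the screw.

Call:
send_rows(deltas=[[0.47,0,0,0,0,0,-0.035],[0.47,0,0,0,0,0,-0.07],[0.47,0,0,0,0,0,-0.105],[0.47,0,0,0,0,0,-0.14],[0.47,0,0,0,0,0,-0.175],[0.47,0,0,0,0,0,-0.21],[0.47,0,0,0,0,0,-0.245],[0.47,0,0,0,0,0,-0.28],[0.47,0,0,0,0,0,-0.315],[0.47,0,0,0,0,0,-0.35],[0.47,0,0,0,0,0,-0.385],[0.47,0,0,0,0,0,-0.42],[0.47,0,0,0,0,0,-0.455],[0.47,0,0,0,0,0,-0.49],[0.47,0,0,0,0,0,-0.525],[0.47,0,0,0,0,0,-0.56],[0.47,0,0,0,0,0,-0.57]])

```text
clock: 9.32
tcp_pos: [0.5669, 0.095, 0.2184]
orientation: [-0.982, -2.983, -0.0]
contact_force: [0.3, -0.5, 0.0]
grip_width: 0.0398
```

Call:
send_rows(deltas=[[0.47,0,0,0,0,0,-0.035],[0.47,0,0,0,0,0,-0.07],[0.47,0,0,0,0,0,-0.105],[0.47,0,0,0,0,0,-0.14],[0.47,0,0,0,0,0,-0.175],[0.47,0,0,0,0,0,-0.21],[0.47,0,0,0,0,0,-0.245],[0.47,0,0,0,0,0,-0.28],[0.47,0,0,0,0,0,-0.315],[0.47,0,0,0,0,0,-0.35],[0.47,0,0,0,0,0,-0.385],[0.47,0,0,0,0,0,-0.42],[0.47,0,0,0,0,0,-0.455],[0.47,0,0,0,0,0,-0.49],[0.47,0,0,0,0,0,-0.5],[0.47,0,0,0,0,0,-0.5]])

```text
clock: 10.65
tcp_pos: [0.5668, 0.095, 0.2183]
orientation: [1.408, -2.808, -0.001]
contact_force: [-0.5, 0.1, 0.4]
grip_width: 0.0402
```

```bash
python3 v.py pics/c7.png
```

```text
t 10.65 p [0.5668 0.095  0.2183] jaw deg 143.3 tilt 0.05 q [-0.51  0.34  0.3   1.84 -0.12  0.97  2.34] w 0.0402 F [-0.5  0.1  0.4] Mz [ 0.03 -0.06 -0.03]
shift frac [-0.001 -0.001  0.296]
```

Call:
send_rows(deltas=[[0.47,0,0,0.08,0,0,0],[0.47,0,0,0.16,0,0,0],[0.47,0,0,0.24,0,0,0],[0.47,0,0,0.3,0,0,0],[0.47,0,0,0.3,0,0,0],[0.47,0,0,0.3,0,0,0.03],[0.47,0,0,0.3,0,0,0.06],[0.47,0,0,0.3,0,0,0.09],[0.47,0,0,0.3,0,0,0.12],[0.47,0,0,0.3,0,0,0.15],[0.47,0,0,0.3,0,0,0.18],[0.47,0,0,0.3,0,0,0.21],[0.47,0,0,0.3,0,0,0.24],[0.47,0,0,0.3,0,0,0.27],[0.47,0,0,0.3,0,0,0.3],[0.47,0,0,0.3,0,0,0.33],[0.47,0,0,0.3,0,0,0.36],[0.47,0,0,0.3,0,0,0.39],[0.47,0,0,0.3,0,0,0.42],[0.47,0,0,0.3,0,0,0.42]])

```text
clock: 12.37
tcp_pos: [0.5668, 0.0954, 0.1736]
orientation: [-0.619, -3.079, 0.001]
contact_force: [-0.9, 0.4, 0.7]
grip_width: 0.0401
```

```bash
python3 v.py pics/c8.png
```

```text
t 12.3667 p [0.5668 0.0954 0.1736] jaw deg 67.3 tilt 0.06 q [-0.74  0.44  0.61  1.9  -0.32  0.9   1.2 ] w 0.0401 F [-0.9  0.4  0.7] Mz [ 0.08  0.08 -0.03]
shift frac [-0.002 -0.002 -0.003]
```

View pics/c8.png

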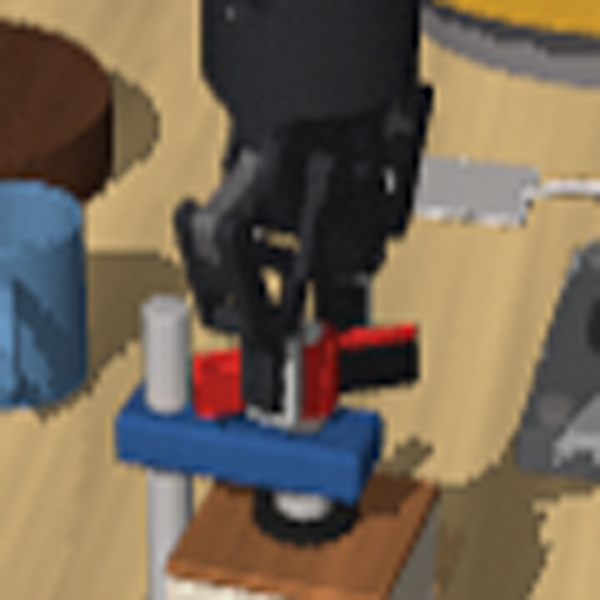

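The stroke is working, with both fingers on red faces. I'll push on to near the stop, then finish slowly.

Call:
send_rows(deltas=[[0.47,0,0,0,0,0,0.03],[0.47,0,0,0,0,0,0.06],[0.47,0,0,0,0,0,0.09],[0.47,0,0,0,0,0,0.12],[0.47,0,0,0,0,0,0.15],[0.47,0,0,0,0,0,0.18],[0.47,0,0,0,0,0,0.21],[0.47,0,0,0,0,0,0.24],[0.47,0,0,0,0,0,0.27],[0.47,0,0,0,0,0,0.3],[0.47,0,0,0,0,0,0.33],[0.47,0,0,0,0,0,0.36],[0.47,0,0,0,0,0,0.39],[0.47,0,0,0,0,0,0.42],[0.47,0,0,0,0,0,0.45],[0.47,0,0,0,0,0,0.48],[0.47,0,0,0,0,0,0.51],[0.47,0,0,0,0,0,0.54],[0.47,0,0,0,0,0,0.57],[0.47,0,0,0,0,0,0.57]])

```text
clock: 14.08
tcp_pos: [0.5674, 0.0952, 0.1738]
orientation: [2.788, 1.446, -0.001]
contact_force: [-0.8, -0.2, -0.1]
grip_width: 0.04
```

```bash
python3 -c "
from h import *
st()"
```

```text
t 14.0833 p [0.5674 0.0952 0.1738] jaw deg -35.2 tilt 0.04 q [-1.03  0.63  1.07  1.91 -0.65  1.01 -0.27] w 0.04 F [-0.8 -0.2 -0.1] Mz [-0.04  0.02 -0.  ]
```

Call:
send_rows(deltas=[[0.47,0,0,0,0,0,0.015],[0.47,0,0,0,0,0,0.03],[0.47,0,0,0,0,0,0.045],[0.47,0,0,0,0,0,0.06],[0.47,0,0,0,0,0,0.075],[0.47,0,0,0,0,0,0.08],[0.47,0,0,0,0,0,0.08]])

```text
clock: 14.67
tcp_pos: [0.5673, 0.095, 0.1739]
orientation: [2.946, 1.091, -0.0]
contact_force: [0.8, -0.4, -0.3]
grip_width: 0.0404
```

```bash
python3 -c "
from h import *
st()"
```

```text
t 14.6667 p [0.5673 0.095  0.1739] jaw deg -49.4 tilt 0.02 q [-1.06  0.66  1.13  1.91 -0.71  1.03 -0.47] w 0.0404 F [ 0.8 -0.4 -0.3] Mz [ 0.03 -0.02  0.01]
```

Call:
send_rows(deltas=[[0.47,0,0,0,0,0,0.01],[0.47,0,0,0,0,0,0.02],[0.47,0,0,0,0,0,0.03],[0.47,0,0,0,0,0,0.03]])

```text
clock: 15.0
tcp_pos: [0.5672, 0.0949, 0.174]
orientation: [2.995, 0.949, -0.0]
contact_force: [0.3, 0.7, -0.3]
grip_width: 0.0403
```

```bash
python3 -c "
from h import *
st()"
```

```text
t 15.0 p [0.5672 0.0949 0.174 ] jaw deg -54.8 tilt 0.01 q [-1.07  0.68  1.16  1.91 -0.73  1.05 -0.55] w 0.0403 F [ 0.3  0.7 -0.3] Mz [ 0.05  0.03 -0.03]
```

Call:
send_rows(deltas=[[0.47,0,0,0,0,0,0.01],[0.47,0,0,0,0,0,0.02],[0.47,0,0,0,0,0,0.02]])

```text
clock: 15.25
tcp_pos: [0.5672, 0.095, 0.174]
orientation: [3.022, 0.856, -0.001]
contact_force: [-1.1, -0.5, -0.8]
grip_width: 0.0399
```

```bash
python3 -c "
from h import *
st()"
```

```text
t 15.25 p [0.5672 0.095  0.174 ] jaw deg -58.4 tilt 0.04 q [-1.07  0.69  1.17  1.91 -0.74  1.06 -0.6 ] w 0.0399 F [-1.1 -0.5 -0.8] Mz [-0.05  0.08  0.68]
```

The moment about the screw jumped to 0.68 N m, which is the stop. One more small nudge will confirm it, then I'll back off, lift and move clear.

Call:
send_rows(deltas=[[0.47,0,0,0,0,0,0.008],[0.47,0,0,0,0,0,0.008],[0.47,0,0,0,0,0,0.008]])

```text
clock: 15.5
tcp_pos: [0.5672, 0.095, 0.174]
orientation: [3.033, 0.818, -0.001]
contact_force: [-0.5, -0.4, -1.4]
grip_width: 0.0401
```

```bash
python3 -c "
from h import *
st()"
```

```text
t 15.5 p [0.5672 0.095  0.174 ] jaw deg -59.8 tilt 0.04 q [-1.07  0.7   1.18  1.91 -0.75  1.06 -0.62] w 0.0401 F [-0.5 -0.4 -1.4] Mz [-0.31  0.09  1.6 ]
```

Call:
send_rows(deltas=[[0.47,0,0,0,0,0,-0.02],[0.47,0,0,0,0,0,-0.05],[0.47,0,0,0,0,0,-0.08],[0.47,0,0,0,0,0,-0.1],[0.47,0,0,0,0,0,-0.1],[0.47,0,0,-0.15,0,0,-0.1],[0.47,0,0,-0.35,0,0,-0.1],[0.47,0,0,-0.6,0,0,-0.1],[0.47,0,0,-0.85,0,0,-0.1],[0.47,0,0,-0.85,0,0,-0.1]])

```text
clock: 16.33
tcp_pos: [0.5707, 0.0939, 0.3083]
orientation: [2.871, 1.271, 0.016]
contact_force: [1.3, -0.3, 0.6]
grip_width: 0.0405
```

```bash
python3 -c "
from h import *
o,M,p,to=st();to([.45,.24,.30])"
```

```text
t 16.3333 p [0.5707 0.0939 0.3083] jaw deg -42.2 tilt 0.59 q [-1.16  0.52  1.27  1.77 -0.52  1.24 -0.48] w 0.0405 F [ 1.3 -0.3  0.6] Mz [-0.06 -0.08 -0.02]
shift frac [ 0.18  -1.25   0.049]
```

Call:
send_rows(deltas=[[0.47,0,0,0,0,0,-0.035],[0.47,0,0,0,0,0,-0.07],[0.47,0,0,0,0,0,-0.105],[0.47,0,0,0,0,0,-0.14],[0.47,0,0,0,0,0,-0.175],[0.47,0,0,0,0,0,-0.21],[0.47,0,0,0,0,0,-0.245],[0.47,0.05,-0.2,0,0,0,-0.28],[0.47,0.1,-0.4,0,0,0,-0.315],[0.47,0.12,-0.6,0,0,0,-0.35],[0.47,0.15,-0.8,0,0,0,-0.385],[0.47,0.18,-1,0,0,0,-0.42],[0.47,0.18,-1,0,0,0,-0.45],[0.47,0.18,-1,0,0,0,-0.45]])

```text
clock: 17.5
tcp_pos: [0.4726, 0.2173, 0.3014]
orientation: [-1.345, -2.837, -0.002]
contact_force: [0.2, -0.1, -0.4]
grip_width: 0.0403
```

Call:
send_rows(deltas=[[0.47,0.1,0.15,0,0,0,0],[0.47,0.2,0.3,0,0,0,0],[0.47,0.3,0.5,0,0,0,0],[0.47,0.4,0.7,0,0,0,0],[0.47,0.4,0.9,0,0,0,0],[0.47,0.4,0.9,0,0,0,0]])

```text
clock: 18.0
tcp_pos: [0.5437, 0.3509, 0.3]
orientation: [1.355, 2.832, -0.0]
contact_force: [-0.5, 0.1, -0.2]
grip_width: 0.0401
```

```bash
python3 - <<'E'
from h import *
from bench import r
st();a=[]
f=r.grab_frame("top");g=r.grab_frame("side");d=pickle.load(open("f0.pkl","rb"))
pickle.dump({"top":f,"side":g},open("f1.pkl","wb"))
a=cv2.resize(f["pixels"][165:235,205:275,::-1],(400,400),interpolation=cv2.INTER_CUBIC)
b=cv2.resize(g["pixels"][175:245,210:280,::-1],(400,400),interpolation=cv2.INTER_CUBIC)
cv2.imwrite("pics/c9.png",np.vstack([np.hstack([a,b]),np.hstack([f["pixels"][100:300,:400,::-1],g["pixels"][150:350,:400,::-1]])]))
E
```

```text
t 18.0 p [0.5437 0.3509 0.3   ] jaw deg 38.9 tilt 0.13 q [-1.25  0.49  0.85  1.6  -0.38  1.22  0.35] w 0.0401 F [-0.5  0.1 -0.2] Mz [-0.02  0.02 -0.03]
```

View pics/c9.png

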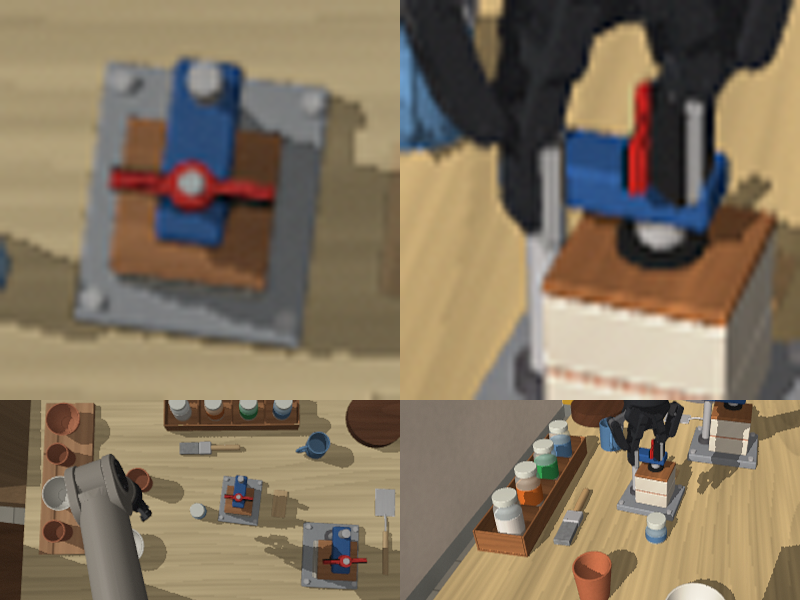

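The top view shows the wings across the arm, at (112,180) to (272,190), with the jar, rib and other things in place. I'll measure the wing angle properly.

```bash
python3 - <<'E'
from h import *
for n,zc in(("f0.pkl",.1749),("f1.pkl",.170)):
    f=pickle.load(open(n,"rb"))["top"];im=f["pixels"].astype(int)
    m=(im[...,0]>110)&(im[...,1]<60)&(im[...,2]<60);m[:180]=0;m[215:]=0;m[:,:220]=0;m[:,258:]=0
    v,u=np.nonzero(m);P=np.array([atz(f,(a,b),zc+.014)[:2] for a,b in zip(u,v)])-[.567,.095]
    print(n,len(u))
    # synthetic match: render wings top + red face for angles
    w=im[...,0]-np.maximum(im[...,1],im[...,2]);best=[]
    U,V=np.meshgrid(np.arange(512),np.arange(384))
    for a in np.arange(60,110,1.0):
      for dx in np.arange(-.003,.0031,.001):
       for dy in np.arange(-.003,.0031,.001):
        th=np.radians(a);e=np.array([np.cos(th),np.sin(th)]);nn=np.array([-e[1],e[0]])
        M=np.zeros((384*4,512*4),np.uint8)
        def poly(p):
            q=(proj(f,p)+.5)*4;cv2.fillConvexPoly(M,cv2.convexHull(q.astype(np.int32)),1)
        c=np.array([.568+dx,.0955+dy])
        poly([[*(c+s*.042*e+h*.005*nn),zc+.014] for s in(-1,1) for h in(-1,1)])
        for s in(1,-1): # red face is +nn side for +e wing
            poly([[*(c+s*rr*e+s*.005*nn),zc+z] for rr in(.01,.042) for z in(-.012,.014)])
        Mf=cv2.resize(M[170*4:220*4,210*4:265*4].astype(np.float32),None,fx=.25,fy=.25,interpolation=cv2.INTER_AREA)
        W=w[170:220,210:265]/150.; W=np.clip(W,0,1)
        yy,xx=np.mgrid[170:220,210:265];pc=proj(f,[[*c,zc]])[0];k=np.hypot(xx-pc[0],yy-pc[1])>6
        best.append((((Mf-W)**2)[k].sum(),a,dx,dy))
    best.sort();print([tuple(np.round(b,4)) for b in best[:5]])
E
```

```text
f0.pkl 68
[(np.float64(48.123), np.float64(74.0), np.float64(0.0), np.float64(-0.001)), (np.float64(48.1409), np.float64(75.0), np.float64(0.0), np.float64(-0.001)), (np.float64(48.7681), np.float64(73.0), np.float64(-0.001), np.float64(-0.001)), (np.float64(48.8347), np.float64(73.0), np.float64(0.0), np.float64(-0.001)), (np.float64(48.9172), np.float64(74.0), np.float64(0.0), np.float64(0.0))]
f1.pkl 69
[(np.float64(49.2181), np.float64(87.0), np.float64(0.001), np.float64(-0.001)), (np.float64(49.4422), np.float64(85.0), np.float64(0.0), np.float64(0.0)), (np.float64(49.5612), np.float64(84.0), np.float64(0.0), np.float64(0.0)), (np.float64(49.6374), np.float64(85.0), np.float64(0.0), np.float64(-0.001)), (np.float64(49.6553), np.float64(84.0), np.float64(0.0), np.float64(-0.001))]
```

The fit gives 84–87° against home at about 82.6°, within its error of about ±2°. Together with the hard rise in moment (0.04 to 1.6 N m over the last few degrees), that means the screw is on its stop. I'll hand in.

```bash
python3 -c "
from bench import r
print(r.hand_in())"
```

```text
the job is handed in; nothing more can be done
None
```

I screwed the small press (base about 147 x 127 mm in the images) down to its stop and handed the job in at about 18 s on the robot's clock. The jaws were held about 40 mm open over the hub, so each fingertip pushed only a red face. It took two clockwise strokes of about 175° each, with a lift and swing-back between them.

- **Stop:** The moment about the screw was near zero until the end, then rose to 0.68 and 1.6 N m over the last few degrees. The total turn was about 349°, against about 351° estimated from the first pictures.
- **Wing angle:** The last top view shows the wings across the blue arm. My fit gave 84–87° against about 82.6° for home. That is 1.5–4.5° short, which I put down to fit error at this image size, because the moment had already shown a hard stop.
- **Surroundings:** The jar, rib, mug, brush and spatula look unmoved. The arm partly hid the cup and bowl in the top view, and the side view was cropped, so I checked those less well. The arm passed above everything, and the force readings between moves stayed within about 1.5 N. At the end the robot was clear of the press and touching nothing.

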